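# Count two hex nuts into the counting tray's trough and shut the lid

## Task

Two short hex nuts and one long pipe union lie on the raised deck of the white counting tray. Sweep the two nuts off the deck into the tray's trough, leaving the union where it lies on the deck, then shut the trough's hinged lid completely. A spare nut on the bench beside the tray is not part of the count.

Things in the scene. Friction and masses are not known exactly. Their poses are not given: they have to be found in the camera images.
- tray: White plastic counting tray, fixed, 180 (x) x 190 (y) x 46 mm high; origin: centre of its underside. Trough: an open channel at its -x end (the robot's side), inside x -86 to -32, y -91 to 91, floor z 6 mm. Deck: flat, x -32 to 86, surface z 36; its edge at x -32 drops straight into the trough. A 4 mm thick fence, top at z 46, runs round the tray. Closed fingers can push pieces along the deck.
- lid (a joint): Lid angle, rad: 0 shut flat over the trough (top z 50 mm), 1.57 upright (free edge z 109 mm), starts at 1.6 to 1.85 leaning away from the deck, stop 1.9. Plain aluminium plate 188 (tray y) x 64 x 4 mm, no handle. Hinge line along tray y at tray x -88, z 46 mm. Light hinge: stays put near upright; pushed from its outer side towards the deck to below about 1.0 rad it falls shut by itself.
- nut_a: Steel hex nut lying flat on the tray's deck, 26 mm across the flats, 30 mm across the corners, 14 mm high, 30 to 55 g, with a dark bore on top; origin at the centre of its underside, z up along the bore. It is in one of three lanes across the deck (tray y about -58, 0 or +58 mm, tray x 12 to 30 mm), any yaw.
- nut_b: A second steel hex nut, like nut_a, in another of the three lanes.
- union: Steel pipe union (straight connector) lying on the deck in the remaining lane: 52 mm long along its x, which points roughly along the tray's x, with a hexagonal middle 20 mm across the flats and 20 mm high and round ends 17 mm thick; origin under its centre. An extra: it stays on the deck.
Things that resemble listed ones, but are neither listed nor needed, are in the scene too. What is shaped like the nut_b but green or yellow is not meant.

How it is judged:
On the way:
1. both nuts lie in the trough while its lid is still open (more than 0.8 rad) (z of nut_a in the frame of tray between 0 and 0.034 m and x of nut_a in the frame of tray between -0.088 and -0.03 m and y of nut_a in the frame of tray between -0.093 and 0.093 m and z of nut_b in the frame of tray between 0 and 0.034 m and x of nut_b in the frame of tray between -0.088 and -0.03 m and y of nut_b in the frame of tray between -0.093 and 0.093 m and value of joint lid above 0.8 rad), for 0.2 s.
At the end, for the whole second after the job is handed in: Both nuts lie at rest in the trough (below the deck's level, between the trough's walls), the lid is shut (within 0.1 rad of flat) and the union lies on the deck within 20 mm of where it started (z of nut_a in the frame of tray between 0 and 0.034 m and x of nut_a in the frame of tray between -0.088 and -0.03 m and y of nut_a in the frame of tray between -0.093 and 0.093 m and z of nut_b in the frame of tray between 0 and 0.034 m and x of nut_b in the frame of tray between -0.088 and -0.03 m and y of nut_b in the frame of tray between -0.093 and 0.093 m and value of joint lid below 0.1 rad and distance of union from where it was at the start of the episode below 0.02 m and linear speed of each of nut_a, nut_b below 0.03 m/s); the robot touches nothing.
It fails at once if the union is pushed more than 20 mm from where it lay (distance of union from where it was at the start of the episode above 0.02 m).
It also fails if it takes over 45 s, if anything falls off the work surface, if the arm or the gripper's body presses on something with over 40 N, if the wrist force passes 120 N, or if a joint passes its speed limit or range.

## Robot

A 6-joint arm with a two-finger parallel gripper is mounted at the origin on the work surface. World frame = base frame: x ahead of the robot, y to its left, z up, the work surface at z = 0. Lengths are in m, angles in rad, forces in N, time in s.
With the tool pointing down it reaches from about 0.25 to 0.775 m from the base axis. Payload 4 kg.
Tool frame: the origin (TCP) lies midway between the tips of the shut fingers; the grasp point (between the pads) lies 19 mm behind it (ctrl.pinch_z is the distance from the TCP to the grasp point, in m); x points along the fingers, y is the direction in which the jaws open and shut, and the axes are right-handed (so a half turn about x gives the same grasp; the last joint's range is limited). The gripper opens to 94 mm and grips with 3 to 60 N. Pads are 16 mm wide; open, the fingers measure 119 mm over their backs; the gripper's body (75 mm by 177 mm) begins 78 mm behind the grasp point.
Start: joints at [1.09, 0.087, 1.371, -0, 1.684, -0.103], TCP at [0.203, 0.511, 0.206] pointing down, gripper open.
Joint ranges: [-3.1, 3.1], [-0.76, 2.03], [0.27, 2.55], [-1.08, 4.22], [0.17, 2.65], [-2.57, 2.57]. Speed limits (rad/s): [2.79, 2.79, 3.14, 3.14, 3.14, 3.14].

## Interface

Orientations are given as a unit quaternion [x, y, z, w].
In Python, from bench import ctrl gives the robot as it stands.
- The arm moves only by the tool play_rows, never from a script. Its argument "commands" is one flat list of numbers, 7 for each row, row after row: the shift along the tool's x, y, z in m, then the turn, a rotation vector about the tool's x, y, z in rad, then the opening, from 0 (shut) to 1 (fully open). In form: [dx, dy, dz, wx, wy, wz, claw, dx, dy, dz, wx, wy, wz, claw, ...]. A call has 1 to 5 rows; each row shifts and turns the commanded pose from where the row before left it, along the tool's axes as they then stand; what a row does not reach is not made up. A row lasts 1/12 s, in which the tool goes at most 41.7 mm and 7.16 degrees, less where a joint would pass 70% of its speed; a pose out of reach is approached as far as the arm can. A call with a gripper value outside its range is refused whole. The fingers move at their own pace and stop on an object; "force" is the grip in N (left out, the last holds). Time passes only in rows, so rows that do not move let the fingers close. It gives the time, the measured TCP pose, the force and the opening at its end, in the units of the state.
- ctrl.observe(): the state, without advancing time (a new reading comes with each control period).
- ctrl.capture(name): name is "side" or "top" or "wrist"; returns a dict with "pixels" (480x640x3 uint8, blue, green, red), "fx", "fy", "cx", "cy" (pixels), "R" (3x3) and "t" (3): a world point X has camera coordinates R X + t; the wrist camera has in their place "T_tool_cam" (4x4, takes a point from camera to tool coordinates, whose origin is the TCP and whose axes are the tool frame's). Camera axes: x right, y down, z forward; pixel columns grow to the right and rows downward; lengths in m; the calibration is good to about 2 mm. The wrist camera is an equidistant fisheye: a pixel r from the principal point sees the ray r / f radians off the axis. A picture is of the moment at which its call begins: read the wrist's pose just before it. There is no depth.
- ctrl.hand_in(): hands the job in, once; it reports no verdict.
Trained networks look in a picture, given as the dict that the camera call returned (one of the last four; its "shot" number tells which), for a name from the list of things; names that differ only in an ending like _2 or _b are one class to them, and where a whole thing is asked for, a point or a joint stands for the part that bears it (a point fixed in the world has none). Each returns a list of dicts, best first, with "confidence" (0 to 1); they miss things now and then, are a little off and sometimes report something else, mostly with a low value. They report only what shows in the picture. A call takes as long as a camera call. They do not tell look-alikes from the thing itself.
- ctrl.recognise(picture, query): "xy" ([column, row] in pixels, amid what is visible of it).
- ctrl.silhouettes(picture, query): "pixels" (480x640 bool, what is visible of it) and "xy" ([column, row] in pixels, amid what is visible of it).
The state is a dict: "clock": time; "joint_positions": joint angles; "qd": joint speeds; "joint_torque": joint torques, N m; "tcp_pos": TCP position; "eef_rot": TCP orientation; "force": force on the tool from outside, world axes, zero at the start; "torque": the same for the moment, N m; "grip_width": finger opening in m.
Only numpy, scipy, OpenCV 4.12 (cv2) and the standard library are available. Lean on these libraries where they do the work, as an engineer would, in place of code of your own. Each camera call takes 0.05 s, during which the arm holds its last target.

## Working session

There is one attempt and no reset: what is moved stays moved. The work goes in short steps, Python scripts to look and compute and a tool call to move; the robot and the scene stay as the last step left them, time stands still between calls to the robot, and variables do not carry over. Pictures are saved under pics/ and viewed, and the job is handed in when it is done.

Besides the shell and the picture viewer there is one more tool, called after "Emit:" as name(argument=value, ...) on one line, values as JSON. play_rows: Moves the arm, as the interface text tells. Its arguments: {"type":"object","properties":{"commands":{"type":"array","items":{"type":"number"}},"force":{"type":"number"}},"required":["commands"]}

```bash
ls; mkdir -p pics; cat > h.py <<'E'
from bench import ctrl
import numpy as np, cv2
def ray(p,u,v):
    d=np.array([(u-p['cx'])/p['fx'],(v-p['cy'])/p['fy'],1.0])
    R=np.array(p['R']);t=np.array(p['t']); return -R.T@t, R.T@d
def atz(p,u,v,z):
    o,d=ray(p,u,v); return o+d*(z-o[2])/d[2]
def proj(p,X):
    c=np.array(p['R'])@np.array(X)+np.array(p['t']); return p['fx']*c[0]/c[2]+p['cx'],p['fy']*c[1]/c[2]+p['cy']
E
python3 - <<'E'
from h import *
s=ctrl.observe(); print({k:np.round(v,3) for k,v in s.items()})
for n in ['top','side']:
    p=ctrl.capture(n); cv2.imwrite(f'pics/{n}0.png',p['pixels'])
    print(n,p['fx'],p['cx'],p['cy'],np.round(p['R'],3).tolist(),np.round(p['t'],3))
    for q in ['tray','lid','nut_a','union']:
        try: print(q,[(np.round(r['xy']),round(r['confidence'],2)) for r in ctrl.recognise(p,q)])
        except Exception as e: print(q,e)
E
```

```text
pics
{'clock': np.float64(0.0), 'joint_positions': array([ 1.09 ,  0.088,  1.372, -0.   ,  1.684, -0.103]), 'qd': array([ 0.002, -0.001,  0.   , -0.   ,  0.   , -0.002]), 'joint_torque': array([-1.0000e-03, -3.4018e+01, -3.0243e+01,  7.2000e-02,  3.3000e-02,
       -0.0000e+00]), 'tcp_pos': array([0.203, 0.511, 0.204]), 'eef_rot': array([ 0.132,  0.695, -0.134,  0.694]), 'force': array([-0.576,  0.286,  0.708]), 'torque': array([ 0.019,  0.007, -0.007]), 'grip_width': np.float64(0.094)}
top 543.0761605044762 328.36407539424647 248.63970764637668 [[-0.019, -1.0, 0.012], [-0.981, 0.017, -0.195], [0.194, -0.016, -0.981]] [0.031 0.6   0.607]
tray [(array([322., 297.]), 0.98)]
lid [(array([330., 359.]), 0.93)]
nut_a [(array([362., 256.]), 0.89), (array([316., 166.]), 0.81), (array([314., 259.]), 0.78), (array([362., 158.]), 0.7), (array([458., 292.]), 0.65), (array([426., 184.]), 0.57)]
union [(array([267., 264.]), 0.72)]
side 603.2112063619029 324.3990568376646 235.67224964822233 [[-0.755, -0.655, 0.017], [-0.498, 0.556, -0.666], [0.427, -0.511, -0.746]] [0.453 0.326 0.496]
tray [(array([328., 282.]), 0.67)]
lid [(array([402., 297.]), 0.85)]
nut_a [(array([236., 217.]), 0.95), (array([264., 189.]), 0.83), (array([310., 255.]), 0.82), (array([427., 208.]), 0.7), (array([342., 232.]), 0.63), (array([328., 172.]), 0.59)]
union [(array([275., 289.]), 0.89)]
```

View pics/top0.png

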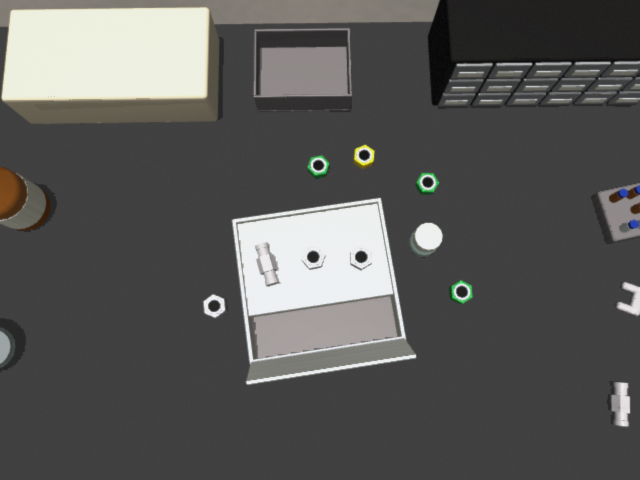

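View pics/side0.png

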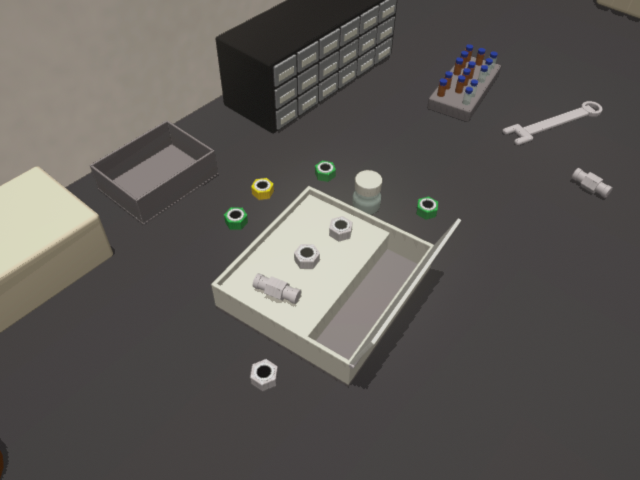

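The top view shows the union in the left lane at (267,264) and nuts at (314,258) and (361,257). The spare is outside on the bench at (214,306), and the lid leans outward at rows 345-380. Next I'll fit the tray pose.

```bash
python3 - <<'E'
from h import *
a=ctrl.capture('top');b=ctrl.capture('side')
import pickle; pickle.dump((a,b),open('c.pkl','wb'))
c=a['pixels'][190:390,220:420]; cv2.imwrite('pics/z1.png',cv2.resize(c,None,fx=3,fy=3,interpolation=cv2.INTER_CUBIC))
c=b['pixels'][180:380,205:465]; cv2.imwrite('pics/z2.png',cv2.resize(c,None,fx=3,fy=3,interpolation=cv2.INTER_CUBIC))
E
```

```text
(no output)
```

View pics/z1.png

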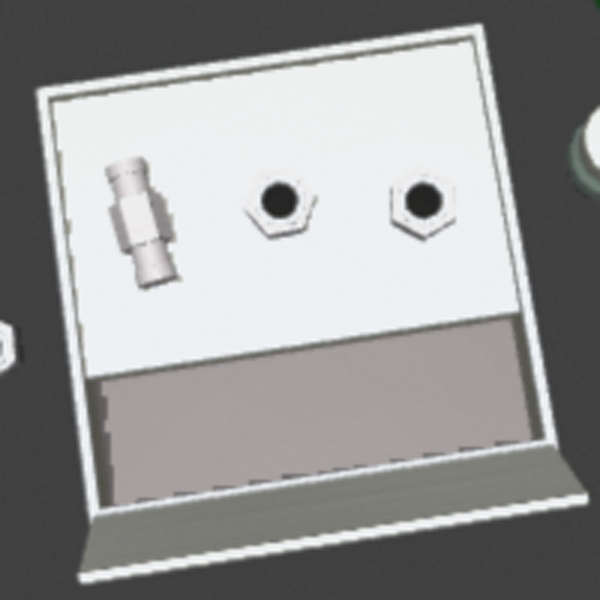

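View pics/z2.png

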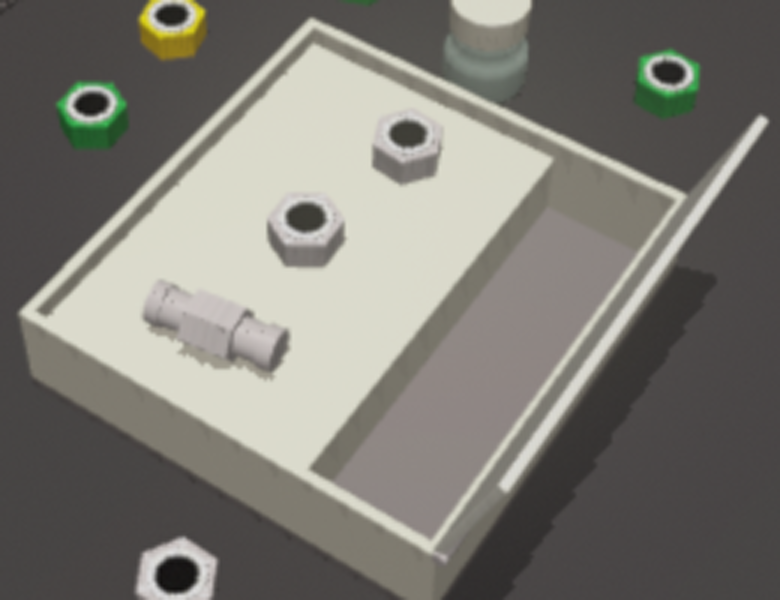

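```bash
cat > fit.py <<'E'
from h import *; import pickle
from scipy.optimize import least_squares
a,b=pickle.load(open('c.pkl','rb'))
T=lambda u,v:(u/3+220-.33,v/3+190-.33); S=lambda u,v:(u/3+205-.33,v/3+180-.33)
obs=[(a,T(38,90),(.09,.095,.046)),(a,T(483,25),(.09,-.095,.046)),(a,T(88,378),(-.032,.091,.036)),(a,T(517,315),(-.032,-.091,.036)),
(b,S(20,315),(.09,.095,.046)),(b,S(312,18),(.09,-.095,.046)),(b,S(310,468),(-.032,.091,.036)),(b,S(553,157),(-.032,-.091,.036))]
def W(p,X): c,s=np.cos(p[2]),np.sin(p[2]); return np.array([p[0]+c*X[0]-s*X[1],p[1]+s*X[0]+c*X[1],X[2]])
f=lambda p:np.concatenate([np.subtract(proj(cam,W(p,X)),px) for cam,px,X in obs])
r=least_squares(f,[.5,0,0]); P=r.x
def inv(X): c,s=np.cos(P[2]),np.sin(P[2]); d=np.array(X[:2])-P[:2]; return np.array([c*d[0]+s*d[1],-s*d[0]+c*d[1]])
def tri(u,v):
    g=lambda X:np.concatenate([np.subtract(proj(a,X),u),np.subtract(proj(b,X),v)])
    q=least_squares(g,[.5,0,.05]); return q.x,np.abs(q.fun).max()
if __name__=='__main__':
    print(P,np.round(r.fun,1))
    for n,u,v in [('nutL',(280,200),(306,217)),('nutR',(424,200),(408,133)),('union',(141,222),(215,322))]:
        X,e=tri(T(*u),S(*v)); print(n,X.round(4),e.round(2),inv(X).round(4))
    def g(q):
        th=q[0]; L=lambda y:W(P,(-.088+.064*np.cos(th)-.004*np.sin(th)*0,y,.046+.064*np.sin(th)))
        return np.concatenate([np.subtract(proj(a,L(.094)),T(80,580)),np.subtract(proj(a,L(-.094)),T(587,500)),np.subtract(proj(b,L(-.094)),S(766,119))])
    q=least_squares(g,[1.7]); print('lid',q.x,np.round(q.fun,1))
E
python3 fit.py
```

```text
[0.56643617 0.03319594 0.13864349] [-0.  -0.3 -0.1 -0.9  0.1 -0.1  1.7 -2.   1.2 -0.4  0.4 -0.2 -1.6  3.7
  1.4  0.1]
nutL [0.5931 0.039  0.0508] 0.48 [0.0272 0.0021]
nutR [ 0.592  -0.0204  0.051 ] 0.48 [ 0.0179 -0.0566]
union [0.5856 0.0966 0.0482] 0.65 [0.0277 0.0602]
lid [1.93342295] [ 0.9  0.4  2.2 -0.8  1.6 -2. ]
```

```bash
cat >> h.py <<'E'
from scipy.spatial.transform import Rotation as Ro
def plan(target_tray=None,P=None,yaw=None,Xw=None):
    s=ctrl.observe(); R=Ro.from_quat(s['eef_rot']).as_matrix(); return s,R
E
cat > mv.py <<'E'
import sys
from fit import *
# usage: mv.py tx ty tz -> shift in tool axes to tray point, and rotvec to align tool y with tray y
s=ctrl.observe(); R=Ro.from_quat(s['eef_rot']).as_matrix()
c,sn=np.cos(P[2]),np.sin(P[2]); ty=np.array([-sn,c,0]); 
print('tcp',s['tcp_pos'].round(4),'tray',inv(s['tcp_pos']).round(4),'t',s['clock'],'F',s['force'].round(1))
print('R',R.round(3).tolist())
for sg in (1,-1):
    x=np.array([0,0,-1.]); y=sg*ty; Rd=np.column_stack([x,y,np.cross(x,y)])
    print('rotvec',sg,Ro.from_matrix(R.T@Rd).as_rotvec().round(4))
if len(sys.argv)>3:
    X=W(P,[float(v) for v in sys.argv[1:4]]); print('world',X.round(4),'shift',(R.T@(X-s['tcp_pos'])).round(4))
E
python3 mv.py .063 -.057 .2; python3 - <<'E'
from fit import *
print('brown bottle base',atz(a,30,225,0),'cup',atz(a,0,345,0),'white btl',atz(a,420,250,0))
print(tri((428,230),(368,182)))
E
```

```text
tcp [0.2029 0.5112 0.2055] tray [-0.294   0.5237] t 0.6 F [ 0.1  0.7 -0.5]
R [[0.0, 0.369, 0.929], [0.0, 0.929, -0.369], [-1.0, 0.0, 0.0]]
rotvec 1 [-5.164e-01  0.000e+00 -1.000e-04]
rotvec -1 [ 2.6252e+00 -2.0000e-04 -1.0000e-04]
world [ 0.6367 -0.0146  0.2   ] shift [ 0.0055 -0.3287  0.5972]
brown bottle base [0.65103209 0.4174677  0.        ] cup [0.49324754 0.44194389 0.        ] white btl [ 0.60798523 -0.10395686  0.        ]
(array([ 0.62388553, -0.10961144,  0.03842729]), np.float64(2.2096172712703606))
```

Emit:
play_rows(commands=[0,-0.03,0.02,-0.1033,0,0,0,0,-0.03,0.02,-0.1033,0,0,0,0,-0.03,0.02,-0.1033,0,0,0,0,-0.03,0.02,-0.1033,0,0,0,0,-0.03,0.02,-0.1033,0,0,0])

```text
clock: 1.02
tcp_pos: [0.275, 0.3467, 0.2058]
eef_rot: [-0.051, 0.705, 0.052, 0.705]
force: [1.1, 0.5, 0.3]
grip_width: 0.064
```

```bash
python3 mv.py .063 -.057 .12
```

```text
tcp [0.275  0.3467 0.2058] tray [-0.2453  0.3507] t 1.0167 F [1.1 0.5 0.3]
R [[0.001, -0.145, 0.989], [0.001, 0.989, 0.145], [-1.0, 0.001, 0.001]]
rotvec 1 [ 0.0067  0.0006 -0.0006]
rotvec -1 [-3.1349e+00  9.0000e-04  1.0000e-03]
world [ 0.6367 -0.0146  0.12  ] shift [ 0.0858 -0.4098  0.3056]
```

Emit:
play_rows(commands=[0,-0.031,0.023,0,0,0,0,0,-0.031,0.023,0,0,0,0,0,-0.031,0.023,0,0,0,0,0,-0.031,0.023,0,0,0,0,0,-0.031,0.023,0,0,0,0])

```text
clock: 1.43
tcp_pos: [0.4115, 0.2089, 0.2059]
eef_rot: [-0.049, 0.705, 0.049, 0.706]
force: [0.3, 0.1, 0.5]
grip_width: 0.0307
```

Emit:
play_rows(commands=[0,-0.031,0.023,0,0,0,0,0,-0.031,0.023,0,0,0,0,0,-0.031,0.023,0,0,0,0,0,-0.031,0.023,0,0,0,0,0,-0.031,0.023,0,0,0,0])

```text
clock: 1.85
tcp_pos: [0.5469, 0.0712, 0.2057]
eef_rot: [-0.049, 0.705, 0.049, 0.706]
force: [0.8, 1.3, 0.2]
grip_width: 0.0009
```

Emit:
play_rows(commands=[0.02,-0.031,0.025,0,0,0,0,0.02,-0.031,0.025,0,0,0,0,0.02,-0.031,0.025,0,0,0,0,0,0,0,0,0,0,0,0,0,0,0,0,0,0])

```text
clock: 2.27
tcp_pos: [0.6267, -0.0049, 0.1459]
eef_rot: [-0.048, 0.708, 0.049, 0.703]
force: [0.4, -0.7, 0.5]
grip_width: 0.0006
```

```bash
python3 mv.py .063 -.057 .04; python3 -c "
from h import *
for n in ('side','wrist'): cv2.imwrite(f'pics/{n}1.png',ctrl.capture(n)['pixels'])"
```

```text
tcp [ 0.6267 -0.0049  0.1459] tray [ 0.0544 -0.046 ] t 2.2667 F [ 0.4 -0.7  0.5]
R [[-0.006, -0.136, 0.991], [0.001, 0.991, 0.136], [-1.0, 0.002, -0.006]]
rotvec 1 [-0.0027 -0.0061 -0.0018]
rotvec -1 [ 3.1389e+00 -2.9000e-03  9.5000e-03]
world [ 0.6367 -0.0146  0.04  ] shift [ 0.1058 -0.0112  0.0093]
```

View pics/side1.png

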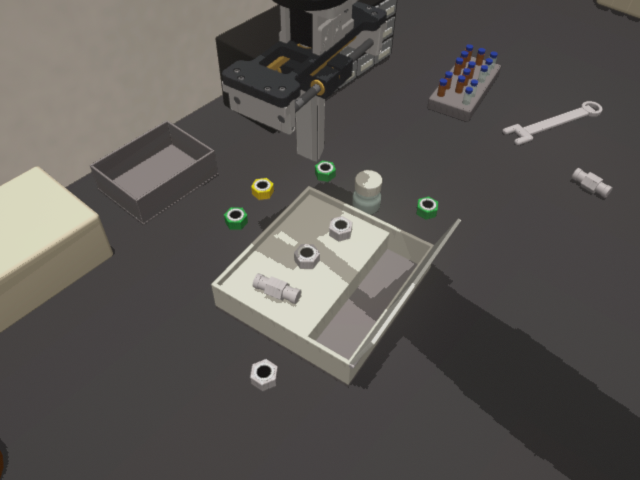

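View pics/wrist1.png

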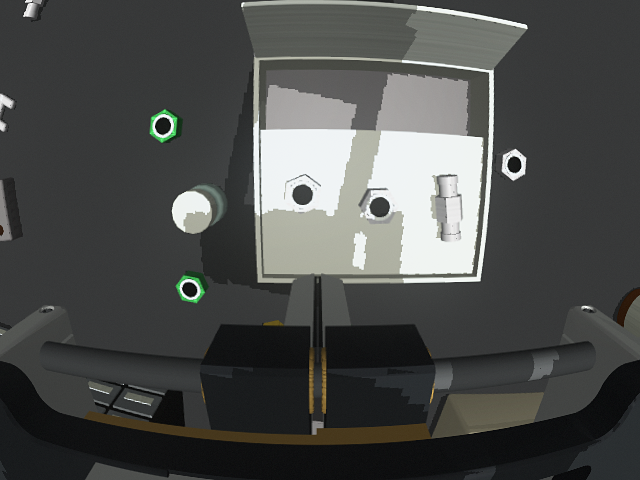

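Emit:
play_rows(commands=[0.03,-0.011,0.006,0,0,0,0,0.035,0,0,0,0,0,0,0.02,0,0,0,0,0,0,0,0,0,0,0,0,0,0,0,0,0,0,0,0])

```text
clock: 2.78
tcp_pos: [0.634, -0.0122, 0.0654]
eef_rot: [-0.05, 0.705, 0.05, 0.705]
force: [0.5, 0.2, -0.2]
grip_width: 0.0008
```

```bash
python3 mv.py .063 -.057 .042; python3 -c "
from h import *
cv2.imwrite('pics/side2.png',ctrl.capture('side')['pixels'])"
```

```text
tcp [ 0.634  -0.0122  0.0654] tray [ 0.0607 -0.0543] t 2.7833 F [ 0.5  0.2 -0.2]
R [[0.0, -0.14, 0.99], [0.0, 0.99, 0.14], [-1.0, 0.0, 0.0]]
rotvec 1 [ 0.0018  0.0002 -0.0002]
rotvec -1 [-3.1398e+00  3.0000e-04  4.0000e-04]
world [ 0.6367 -0.0146  0.042 ] shift [ 0.0234 -0.0027  0.0023]
```

View pics/side2.png

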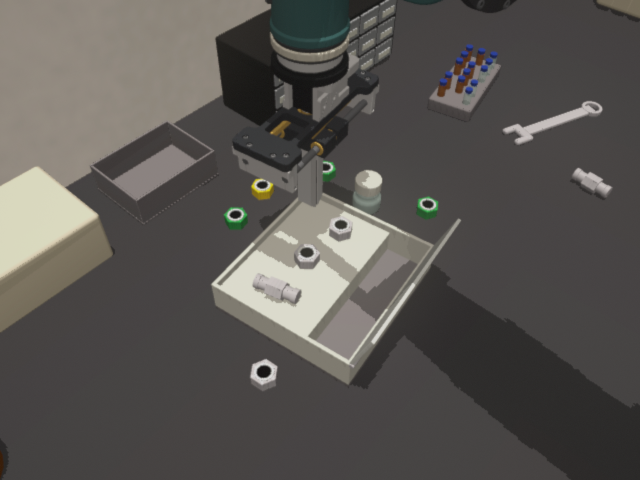

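Emit:
play_rows(commands=[0.016,-0.002,0,0,0,0,0,0.008,0,0,0,0,0,0,0,0,0,0,0,0,0,0,0,-0.01,0,0,0,0,0,0,-0.01,0,0,0,0])

```text
clock: 3.25
tcp_pos: [0.616, -0.0181, 0.0421]
eef_rot: [-0.049, 0.704, 0.049, 0.706]
force: [0.2, 0.7, 0.5]
grip_width: 0.0005
```

Emit:
play_rows(commands=[0,0,-0.01,0,0,0,0,0,0,-0.01,0,0,0,0,0,0,-0.01,0,0,0,0,0,0,-0.01,0,0,0,0,0,0,-0.01,0,0,0,0])

```text
clock: 3.67
tcp_pos: [0.5662, -0.0252, 0.0423]
eef_rot: [-0.049, 0.704, 0.049, 0.707]
force: [0.8, -0.4, 0.2]
grip_width: 0.0007
```

```bash
python3 mv.py -.028 -.057 .042; python3 -c "
from h import *
cv2.imwrite('pics/side3.png',ctrl.capture('side')['pixels'][120:420,150:500])"
```

```text
tcp [ 0.5662 -0.0252  0.0423] tray [-0.0083 -0.0578] t 3.6667 F [ 0.8 -0.4  0.2]
R [[0.003, -0.139, 0.99], [-0.0, 0.99, 0.139], [-1.0, -0.001, 0.003]]
rotvec 1 [0.0003 0.0032 0.0007]
rotvec -1 [-3.1413e+00 -1.1000e-03  5.0000e-03]
world [ 0.5466 -0.0271  0.042 ] shift [ 0.0003  0.0008 -0.0197]
```

View pics/side3.png

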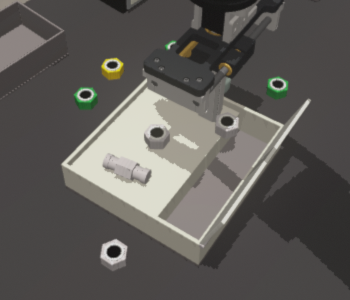

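Emit:
play_rows(commands=[0,0,-0.01,0,0,0,0,0,0,-0.01,0,0,0,0,0,0,-0.01,0,0,0,0,0,0,0,0,0,0,0,0,0,0,0,0,0,0])

```text
clock: 4.13
tcp_pos: [0.5355, -0.0294, 0.0405]
eef_rot: [-0.049, 0.705, 0.049, 0.706]
force: [-0.0, -0.0, 0.6]
grip_width: 0.0009
```

```bash
python3 mv.py .067 .002 .075; python3 -c "
from h import *
cv2.imwrite('pics/side4.png',ctrl.capture('side')['pixels'][120:420,150:500])
cv2.imwrite('pics/wrist4.png',ctrl.capture('wrist')['pixels'])"
```

```text
tcp [ 0.5355 -0.0294  0.0405] tray [-0.0393 -0.0578] t 4.1333 F [-0.  -0.   0.6]
R [[0.0, -0.138, 0.99], [0.0, 0.99, 0.138], [-1.0, 0.0, 0.0]]
rotvec 1 [-0.0003  0.0004 -0.0001]
rotvec -1 [ 3.1413e+00 -1.0000e-04 -7.0000e-04]
world [0.6325 0.0444 0.075 ] shift [-0.0344  0.0598  0.1063]
```

View pics/side4.png

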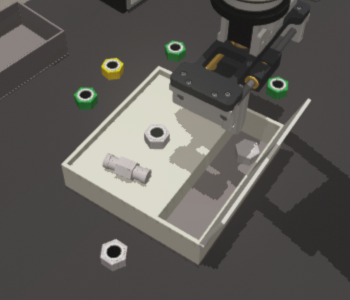

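View pics/wrist4.png

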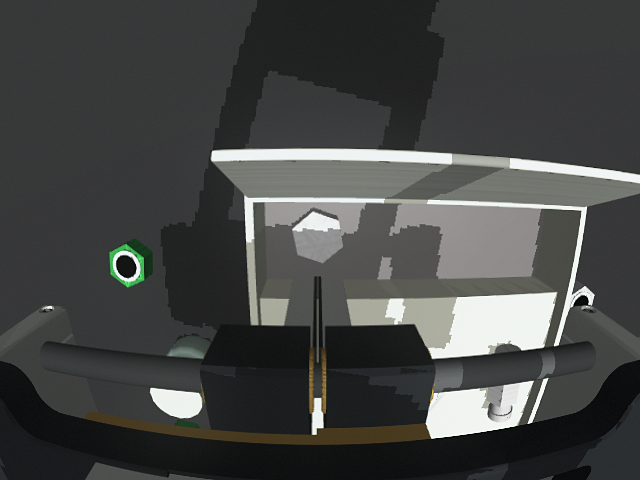

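Emit:
play_rows(commands=[-0.035,0,0,0,0,0,0,-0.02,0.012,0.025,0,0,0,0,0,0.02,0.035,0,0,0,0,0,0.02,0.035,0,0,0,0,0,0.008,0.011,0,0,0,0])

```text
clock: 4.65
tcp_pos: [0.6365, 0.0477, 0.0956]
eef_rot: [-0.049, 0.704, 0.05, 0.707]
force: [-0.3, 0.0, -0.3]
grip_width: 0.0005
```

Emit:
play_rows(commands=[0,0,0,0,0,0,0,0.02,0,0,0,0,0,0,0.014,0,0,0,0,0,0,0,0,0,0,0,0,0])

```text
clock: 4.98
tcp_pos: [0.6297, 0.0442, 0.0573]
eef_rot: [-0.049, 0.708, 0.049, 0.703]
force: [0.2, 0.2, -0.4]
grip_width: 0.0001
```

```bash
python3 mv.py .063 .002 .042; python3 -c "
from h import *
cv2.imwrite('pics/side5.png',ctrl.capture('side')['pixels'][120:420,150:500])"
```

```text
tcp [0.6297 0.0442 0.0573] tray [0.0642 0.0021] t 4.9833 F [ 0.2  0.2 -0.4]
R [[-0.008, -0.138, 0.99], [-0.0, 0.99, 0.138], [-1.0, 0.001, -0.008]]
rotvec 1 [-0.0001 -0.0077 -0.0008]
rotvec -1 [ 3.1414e+00 -1.3000e-03  1.2000e-02]
world [0.6286 0.0439 0.042 ] shift [ 0.0153 -0.0001 -0.001 ]
```

View pics/side5.png

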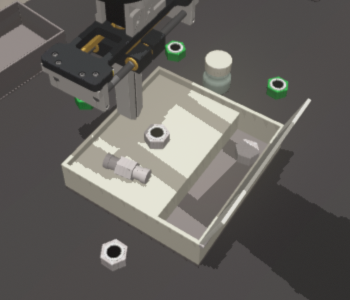

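Emit:
play_rows(commands=[0,0,0,0,0,0,0,0.01,0,0,0,0,0,0,0.008,0,0,0,0,0,0,0,0,0,0,0,0,0,0,0,0,0,0,0,0])

```text
clock: 5.45
tcp_pos: [0.632, 0.0446, 0.0426]
eef_rot: [-0.049, 0.706, 0.049, 0.705]
force: [-0.3, -0.1, 0.0]
grip_width: 0.0001
```

Emit:
play_rows(commands=[0,0,-0.01,0,0,0,0,0,0,-0.01,0,0,0,0,0,0,-0.01,0,0,0,0,0,0,-0.01,0,0,0,0,0,0,-0.01,0,0,0,0])

```text
clock: 5.87
tcp_pos: [0.5831, 0.0377, 0.0439]
eef_rot: [-0.049, 0.705, 0.049, 0.706]
force: [0.4, 0.1, 0.0]
grip_width: 0.0005
```

```bash
python3 mv.py -.039 .002 .042; python3 -c "
from h import *
cv2.imwrite('pics/side6.png',ctrl.capture('side')['pixels'][120:420,150:500])"
```

```text
tcp [0.5831 0.0377 0.0439] tray [0.0171 0.0022] t 5.8667 F [0.4 0.1 0. ]
R [[0.001, -0.138, 0.99], [0.0, 0.99, 0.138], [-1.0, -0.0, 0.001]]
rotvec 1 [0.0002 0.0012 0.0001]
rotvec -1 [-3.1414e+00 -2.0000e-04  1.9000e-03]
world [0.5275 0.0298 0.042 ] shift [ 0.0019 -0.0002 -0.0561]
```

View pics/side6.png

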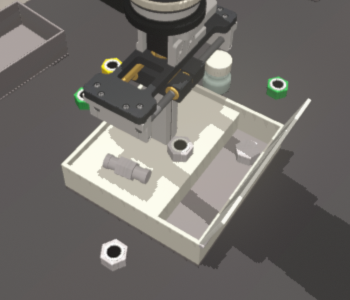

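Emit:
play_rows(commands=[0,0,-0.01,0,0,0,0,0,0,-0.01,0,0,0,0,0,0,-0.01,0,0,0,0,0,0,-0.01,0,0,0,0,0,0,-0.01,0,0,0,0])

```text
clock: 6.33
tcp_pos: [0.533, 0.0308, 0.0436]
eef_rot: [-0.049, 0.705, 0.049, 0.706]
force: [-1.1, 0.5, 0.9]
grip_width: 0.0006
```

Emit:
play_rows(commands=[0,0,-0.005,0,0,0,0,0,0,0,0,0,0,0,0,0,0,0,0,0,0])

```text
clock: 6.58
tcp_pos: [0.5286, 0.0302, 0.0435]
eef_rot: [-0.049, 0.705, 0.049, 0.706]
force: [0.5, 0.5, -0.3]
grip_width: 0.0003
```

```bash
python3 mv.py -.039 .002 .15; python3 -c "
from h import *
cv2.imwrite('pics/side7.png',ctrl.capture('side')['pixels'][120:420,150:500])
cv2.imwrite('pics/wrist7.png',ctrl.capture('wrist')['pixels'])"
```

```text
tcp [0.5286 0.0302 0.0435] tray [-0.0379  0.0022] t 6.5833 F [ 0.5  0.5 -0.3]
R [[0.001, -0.138, 0.99], [0.0, 0.99, 0.138], [-1.0, -0.0, 0.001]]
rotvec 1 [-0.0001  0.0006  0.    ]
rotvec -1 [ 3.1415e+00  0.0000e+00 -9.0000e-04]
world [0.5275 0.0298 0.15  ] shift [-0.1065 -0.0002 -0.001 ]
```

View pics/side7.png

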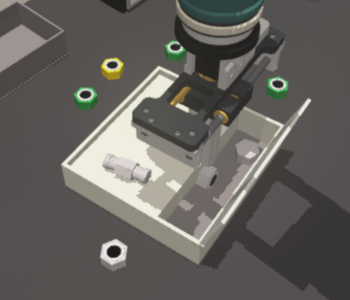

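View pics/wrist7.png

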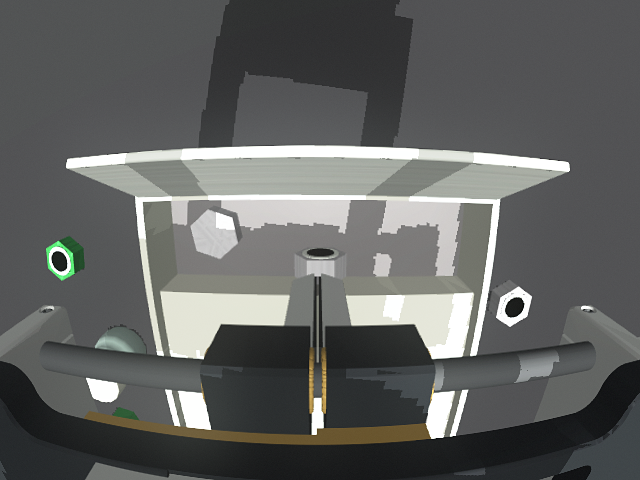

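Emit:
play_rows(commands=[-0.035,0,0,0,0,0,0,-0.035,0,0,0,0,0,0,-0.03,0,0,0,0,0,0,0,0,0,0,0,0,0])

```text
clock: 7.02
tcp_pos: [0.5332, 0.03, 0.1513]
eef_rot: [-0.05, 0.7, 0.048, 0.71]
force: [0.7, -0.0, 1.6]
grip_width: 0.0009
```

```bash
python3 mv.py -.039 .002 .15; python3 -c "
from h import *
c=ctrl.capture('side')['pixels'][180:380,205:465]; cv2.imwrite('pics/side8.png',cv2.resize(c,None,fx=3,fy=3))
c=ctrl.capture('wrist')['pixels'];cv2.imwrite('pics/wrist8.png',c)"
```

```text
tcp [0.5332 0.03   0.1513] tray [-0.0333  0.0015] t 7.0167 F [ 0.7 -0.   1.6]
R [[0.014, -0.138, 0.99], [-0.001, 0.99, 0.138], [-1.0, -0.003, 0.014]]
rotvec 1 [0.0002 0.0138 0.0025]
rotvec -1 [-3.1413 -0.004   0.0217]
world [0.5275 0.0298 0.15  ] shift [ 0.0012  0.0005 -0.0057]
```

View pics/side8.png

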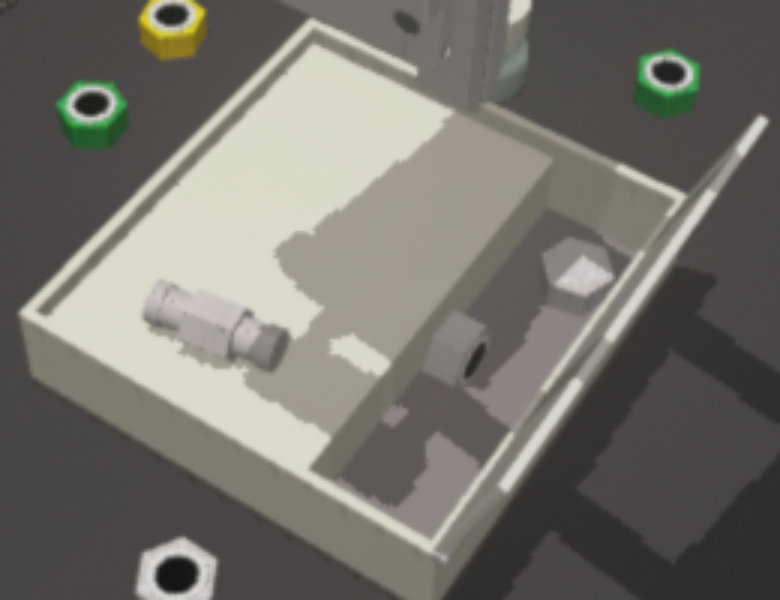

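View pics/wrist8.png

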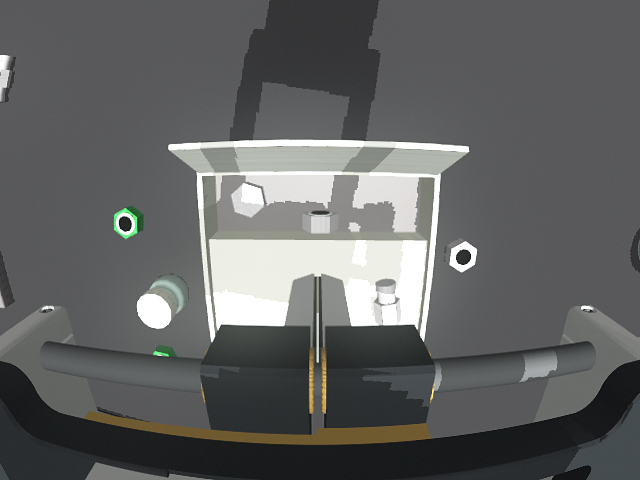

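Emit:
play_rows(commands=[0,0,-0.03,0,0,0,0,0,0,-0.035,0,0,0,0,0,0,-0.035,0,0,0,0,0,0,-0.015,0,0,0,0,0,0,0,0,0,0,0])

```text
clock: 7.53
tcp_pos: [0.4113, 0.0143, 0.1412]
eef_rot: [-0.049, 0.707, 0.049, 0.704]
force: [0.0, 0.7, 0.6]
grip_width: 0.0004
```

Emit:
play_rows(commands=[0.03,0,0,0,0,0,0,0.03,0,0,0,0,0,0,0,0,0,0,0,0,0,0,0,0,0,0,0,0])

```text
clock: 7.87
tcp_pos: [0.4133, 0.0145, 0.081]
eef_rot: [-0.049, 0.708, 0.049, 0.703]
force: [0.0, 0.4, 0.1]
grip_width: 0.0003
```

```bash
python3 mv.py -.07 .0 .085; python3 -c "
from h import *
cv2.imwrite('pics/side9.png',ctrl.capture('side')['pixels'][120:420,150:500])"
```

```text
tcp [0.4133 0.0145 0.081 ] tray [-0.1543  0.0027] t 7.8667 F [0.  0.4 0.1]
R [[-0.006, -0.138, 0.99], [0.001, 0.99, 0.138], [-1.0, 0.002, -0.006]]
rotvec 1 [ 0.0001 -0.0059 -0.0016]
rotvec -1 [-3.1415e+00  2.6000e-03 -9.3000e-03]
world [0.4971 0.0235 0.085 ] shift [-0.0045 -0.0027  0.0842]
```

View pics/side9.png

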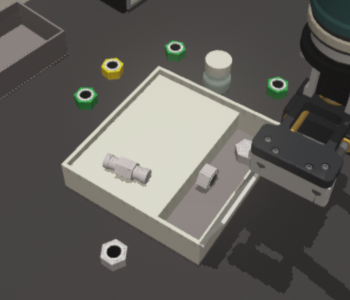

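Emit:
play_rows(commands=[0,0,0.015,0,0,0,0,0,0,0.012,0,0,0,0,0,0,0.01,0,0,0,0,0,0,0.01,0,0,0,0,0,0,0.01,0,0,0,0])

```text
clock: 8.33
tcp_pos: [0.4728, 0.0223, 0.0845]
eef_rot: [-0.049, 0.705, 0.049, 0.706]
force: [-0.6, 0.9, 0.7]
grip_width: 0.0001
```

Emit:
play_rows(commands=[0,0,0.01,0,0,0,0,0,0,0.01,0,0,0,0,0,0,0.01,0,0,0,0,0,0,0,0,0,0,0])

```text
clock: 8.67
tcp_pos: [0.5028, 0.0265, 0.0834]
eef_rot: [-0.049, 0.705, 0.049, 0.706]
force: [0.2, 0.5, 0.3]
grip_width: 0.0003
```

```bash
python3 mv.py -.07 .0 .085; python3 -c "
from h import *
cv2.imwrite('pics/side10.png',ctrl.capture('side')['pixels'][120:420,150:500])"
```

```text
tcp [0.5028 0.0265 0.0834] tray [-0.064   0.0022] t 8.6667 F [0.2 0.5 0.3]
R [[0.001, -0.138, 0.99], [0.0, 0.99, 0.138], [-1.0, 0.0, 0.001]]
rotvec 1 [ 0.0003  0.0011 -0.0001]
rotvec -1 [-3.1413e+00  1.0000e-04  1.7000e-03]
world [0.4971 0.0235 0.085 ] shift [-0.0016 -0.0022 -0.006 ]
```

View pics/side10.png

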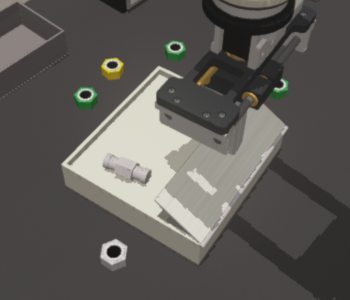

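Emit:
play_rows(commands=[-0.02,0,-0.01,0,0,0,0,-0.035,0,-0.03,0,0,0,0,-0.035,0,-0.035,0,0,0,0,-0.03,0,-0.035,0,0,0,0,0,0,-0.035,0,0,0,0])

```text
clock: 9.13
tcp_pos: [0.3703, 0.0075, 0.1974]
eef_rot: [-0.05, 0.702, 0.048, 0.709]
force: [0.5, -0.4, 0.4]
grip_width: 0.0004
```

Emit:
play_rows(commands=[0,0,-0.02,0,0,0,0,0,0,0,0,0,0,0,0,0,0,0,0,0,0,0,0,0,0,0,0,0])

```text
clock: 9.47
tcp_pos: [0.3495, 0.0052, 0.1914]
eef_rot: [-0.049, 0.705, 0.049, 0.706]
force: [1.8, -0.1, -0.5]
grip_width: 0.0004
```

```bash
python3 -c "
from h import *
p=ctrl.capture('side');q=ctrl.capture('top')
c=p['pixels'][180:380,205:465]; cv2.imwrite('pics/side11.png',cv2.resize(c,None,fx=3,fy=3))
cv2.imwrite('pics/top11.png',q['pixels'])
c=[r for r in ctrl.recognise(q,'union')]; print(c[:2])
from fit import *
for x,y in ((-.088,.094),(-.088,-.094),(-.024,.094),(-.024,-.094)):
  print('shut corners side zoom',[ (np.array(proj(p,W(P,(x,y,.05))))-[205,180])*3],proj(q,W(P,(x,y,.05))))
"
```

```text
[{'xy': [265.4, 263.5], 'confidence': 0.9}]
shut corners side zoom [array([438.89866174, 542.39683621])] (np.float64(251.12265333238088), np.float64(361.73130521518544))
shut corners side zoom [array([689.50991695, 186.99491085])] (np.float64(406.0096705063134), np.float64(336.63505958707276))
shut corners side zoom [array([279.75648322, 451.28388294])] (np.float64(244.24584756356273), np.float64(308.54124904123944))
shut corners side zoom [array([545.83770543, 120.18736253])] (np.float64(396.38671461352214), np.float64(284.53826856059004))
```

View pics/side11.png

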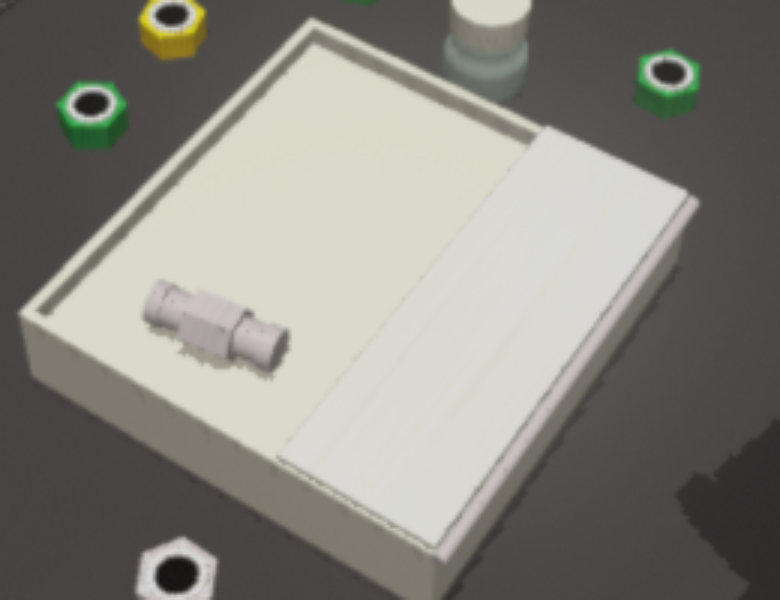

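View pics/top11.png

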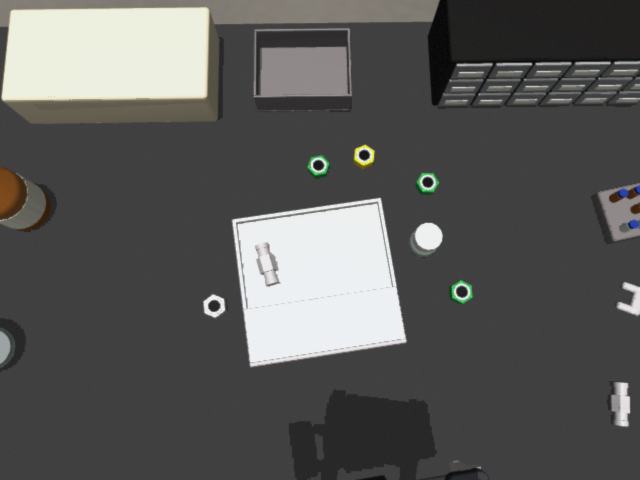

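The lid lies flat: its corners match the predicted shut position, with the side-view near edge from (280,460) to (545,127). The union hasn't moved and the deck is clear.

```bash
python3 -c "
from h import *
print(ctrl.hand_in())"
```

```text
the job is handed in; nothing more can be done
None
```

I swept both nuts off the deck into the trough with the closed fingers. Then I pushed the lid over from its outer side, let it fall shut, backed the arm well clear and handed in at about 9.6 s of the 45 s allowed.

**Last checks:**
- **Nuts:** both were in the trough with the lid still open. One lies flipped. The other stands on a flat side against the deck wall, so its margin to the x limit of -30 mm is only about 2 mm. I didn't see either nut once the lid was shut.
- **Lid:** it looks fully shut. The near-deck corners lie within about 3 px of their predicted shut position in the side camera image.
- **Union:** it appears unmoved, in the same place in both cameras to within about 2 px. The spare nut is also where it was.
- **Forces:** they stayed under 3 N at every reading.

**One disagreement:** my estimate of the lid's starting angle was 1.93 rad, slightly past its stated 1.9 stop. That is measurement error, and it didn't affect the moves.

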